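# Raise the telescopic work support and hold it up

## Robot

A 6-joint arm with a two-finger parallel gripper is mounted at the origin on the work surface. World frame = base frame: x ahead of the robot, y to its left, z up, the work surface at z = 0. Lengths are in mm, angles in rad, forces in N, time in s.
With the tool pointing down it reaches from about 350 to 775 mm from the base axis. Payload 7.3 kg.
Tool frame: the origin (TCP) lies at the very end of the fingers, on their centre line; the grasp point (between the pads) lies 19 mm behind it; z points along the fingers, y is the line along which they close (so a half turn about z gives the same grasp; the last joint's range is limited). The gripper opens to 92 mm and grips with 3 to 60 N. Pads are 19 mm wide; open, the fingers measure 130 mm over their backs; the gripper's body (75 mm by 190 mm) begins 47 mm behind the grasp point.
Start: joints at [1.017, 0.342, 1.524, -0, 1.275, -0.146], TCP at [208.198, 481.974, 226.741] pointing down, gripper open.
Joint ranges: [-2.53, 2.53], [-0.77, 2.02], [0.04, 2.7], [-1, 4.14], [0.28, 2.66], [-3.11, 3.11]. Speed limits (rad/s): [2.57, 2.57, 3.14, 3.14, 3.14, 3.14].

## Interface

Orientations are given as [roll, pitch, yaw] about the fixed x, y, z axes, in that order (R = Rz(yaw) Ry(pitch) Rx(roll)).
In Python, from plant import get_obs, vision, workorder gives the robot as it stands.
- The arm moves only by the shell command python3 -m pendant 'ROWS' [OPENING]. ROWS is a JSON object of lists of equal length, an entry for each row: "dp": the shift along the tool's x, y, z in m, a list of three; "rotation": the turn, a rotation vector about the tool's x, y, z in rad, a list of three. A call has 1 to 8 rows; each row is the pose to reach, as a shift and turn from the pose commanded when the call began, along the tool's axes at that moment; what a row does not reach only later rows make up. A row lasts 1/8 s, in which the tool goes at most 62.5 mm and 10.7 degrees, less where a joint would pass 70% of its speed; a pose out of reach is approached as far as the arm can. A call with a gripper value outside its range is refused whole. OPENING is the finger opening in m, from 0 to 0.0918, set as the call begins (- or left out, the last holds). The fingers move at their own pace and stop on an object; the grip force is fixed at half the most. Time passes only in rows, so rows that repeat a pose let the fingers close. It gives the time, the measured TCP pose, the force, the opening and the grip force at its end, in the units of the state.
- get_obs(): the state, without advancing time (a new reading comes with each control period).
- vision.capture(name): name is "scene" or "top" or "wrist"; returns a dict with "pixels" (480x640x3 uint8, red, green, blue), "vfov" (degrees; the focal length in pixels is half the picture's height over the tangent of half this angle, whatever the lens; pixels are square), "cx", "cy" (the principal point, pixels), "pose" (4x4, takes a point from camera to world coordinates); the wrist camera has in their place "T_tool_cam" (4x4, takes a point from camera to tool coordinates, whose origin is the TCP and whose axes are the flange's). Camera axes: x right, y up, looking along -z (the intrinsics and any distortion apply to the point x, -y, -z); pixel columns grow to the right and rows downward; lengths in mm; the calibration is good to about 2 mm. The wrist camera is an equidistant fisheye: a pixel r from the principal point sees the ray r / f radians off the axis. A picture is of the moment at which its call begins: read the wrist's pose just before it. There is no depth.
- workorder.close_job(): hands the job in; it is judged then, once.
The state is a dict: "time": time; "joint_positions": joint angles; "dq": joint speeds; "tau": joint torques, N m; "tool_pos": TCP position; "tcp_rot": TCP orientation; "contact_force": force on the tool from outside, world axes, zero at the start; "moment": the same for the moment, N m; "grip_width": finger opening in mm; "finger_force": force on a finger pad.
Only numpy, scipy, OpenCV 4.12 (cv2) and the standard library are available. Lean on these libraries where they do the work, as an engineer would, in place of code of your own. Each camera call takes 0.05 s, during which the arm holds its last target. There are 200 camera calls.

## Task

The little telescopic work support on the bench is locked down: take the steel nail punch out of the tool block and, with its tip, press the small button recessed in the support's lock housing so that the post pops up to its first stop, then stand the punch back in a hole of the tool block and let go of it. Then grip the wooden head of the post, pull it straight up to its second stop (the end of its travel) and finish while holding it there, because its return spring draws it down again when let go. Leave the other things on the bench where they are.

Things in the scene. Friction and masses are not known exactly. Their poses are not given: they have to be found in the camera images.
- prop: telescopic work support, screwed to the bench. Origin on the bench under its upright tube's axis; z up, x towards the lock housing. Foot plate 175 x 85 mm, 12 mm thick, from 52 mm behind to 123 mm ahead of that axis. Tube 33 mm wide, collar 42 mm wide with its top at 125 mm. Lock housing: grey block 46 x 46 mm, top at 55 mm, centred 80 mm along +x, button recessed in its top
- button_top (a point): centre of the top face of the round steel release button, 13 mm in diameter; it lies 4 mm below the housing's top in a recess 17 mm in diameter, is pressed straight down, and moves with the button
- button (a joint): how far the release button is pressed down, 0 to 0.006 m; it springs back by itself. It starts to move at about 1 N and is fully down at about 4 N; at 4 mm the lock lets the post go. Until then the post cannot be pulled up
- post_head (a point): centre of the post's wooden head: a bar 70 mm long along the support's y, 24 mm thick along its x, 26 mm tall; rises with the post. Locked down, it is 153 mm above the bench and its underside stands 15 mm above the collar. Below the head the steel post is 18 mm in diameter
- post (a joint): rise of the post, 0 (locked down) to 0.100 m (second stop, a hard end stop). Once unlocked, a spring lifts it to the first stop, about 0.022 (0.018 to 0.026), where it stays; beyond that the spring pulls back, about 5 N at the second stop, and draws the post down again if let go. It does not turn
- rack: wooden tool block, 60 x 160 mm, 50 mm tall, fixed to the bench; origin under its centre, row of three upright holes along its y, 50 mm apart. Holes are 15 mm in diameter and 45 mm deep (floor 5 mm above the bench)
- rack_hole0 (a point): centre of the mouth of the hole at y = -50 mm of the block, at its top face
- rack_hole1 (a point): centre of the mouth of the middle hole (empty at the start)
- rack_hole2 (a point): centre of the mouth of the hole at y = +50 mm of the block, at its top face. Punch and screwdriver stand in the two outer holes, either way round
- punch: plain steel nail punch, a round rod 12 mm in diameter and 125 mm long, tapering over the lower 40 mm to a flat tip 6 mm in diameter, about 60 g; stands tip down in a hole of the tool block with 80 mm showing, leaning slightly. Origin at the tip, z along it towards the upper end
- punch_tip (a point): centre of the punch's tip (the lower end)
- punch_grip (a point): point on the punch's axis 88 mm above the tip, a good place to hold it
- screwdriver: bystander: short screwdriver standing in the rack, fat turned wooden handle (up to 26 mm thick, 130 mm tall overall); origin at its lower end, z up along it
- mallet: bystander: joiner's wooden mallet lying flat, head 70 x 120 x 60 mm, handle 26 mm wide towards -x; origin under the centre of the head
- square: bystander: try square lying flat, wooden stock 110 mm long and steel blade 150 mm long; origin under the stock's centre
- plane: bystander: block plane, 160 x 50 mm, 50 mm tall; origin under its centre
- glue: bystander: white glue bottle, 56 mm diameter, 150 mm tall; origin under its centre
- jar: bystander: glass jar with a steel lid, 64 mm diameter, 75 mm tall; origin under its centre
- offcut: bystander: small board offcut 110 x 55 x 22 mm; origin under its centre
Not all that is in view belongs to the job. Of the things shaped like the rack, the wooden one is meant. There is more than one size of the prop; the one meant has the size given above.

How it is judged (in metres and radians):
On the way, in this order (a step that is already met when the one before it is completed fails the run):
1. the release button is pressed down at least 4 mm with the punch (value of joint button above 0.004 m and contact force between punch and prop above 0.5 N), for 0.02 s.
2. the post has popped up and the punch stands in a hole of the tool block again, let go ((horizontal distance between punch_tip and rack_hole0 below 0.012 m or horizontal distance between punch_tip and rack_hole1 below 0.012 m or horizontal distance between punch_tip and rack_hole2 below 0.012 m) and height (world z) of punch_tip below 0.02 m and angle between punch's own z axis and vertical below 0.2 rad and contact force between the fingers and punch below 0.1 N and value of joint post above 0.013 m and linear speed of punch below 0.03 m/s), for 0.2 s.
3. the fingers hold the post at its second stop (value of joint post above 0.093 m and contact force between the fingers and prop above 1 N), for 0.3 s.
At the end, for the whole second after the job is handed in: the gripper holds the post's head with the post risen at least 93 mm of its 100 mm and still; the button is out (under 2 mm); the punch stands tip down in a hole of the tool block (tip within 12 mm of a hole's axis, under 20 mm above the bench, tilt under 0.2 rad), released (all of step 3 and (horizontal distance between punch_tip and rack_hole0 below 0.012 m or horizontal distance between punch_tip and rack_hole1 below 0.012 m or horizontal distance between punch_tip and rack_hole2 below 0.012 m) and height (world z) of punch_tip below 0.02 m and angle between punch's own z axis and vertical below 0.2 rad and contact force between the fingers and punch below 0.1 N and velocity of joint post between -0.02 and 0.02 m/s and value of joint button below 0.002 m and contact force between punch and prop below 0.1 N); the arm keeps its last pose, push and grip.
It fails at once if a bystander (screwdriver, mallet, square, plane, glue bottle, jar, offcut) is moved more than 30 mm (distance of any of screwdriver, mallet, square, plane, glue, jar, offcut from where it was at the start of the episode above 0.03 m).
It also fails if it takes over 64 s, if anything falls off the work surface, if the arm or the gripper's body presses on something with over 40 N, if the wrist force passes 120 N, or if a joint passes its speed limit or range.

## Working session

There is one attempt and no reset: what is moved stays moved. The work goes in short steps, Python scripts to look and compute and a shell command to move; the robot and the scene stay as the last step left them, time stands still between calls to the robot, and variables do not carry over. Pictures are saved under pics/ and viewed, at most 11 in all, crops included, and the job is handed in when it is done.

```bash
ls; mkdir -p pics
cat > h.py <<'E'
import numpy as np, cv2
from plant import get_obs, vision, workorder
from scipy.spatial.transform import Rotation as R
def tool():
    o=get_obs(); T=np.eye(4); T[:3,:3]=R.from_euler('xyz',o['tcp_rot']).as_matrix(); T[:3,3]=o['tool_pos']; return T
def cap(n,f=None):
    T=tool(); c=vision.capture(n)
    c['P']=T@np.array(c['T_tool_cam']) if n=='wrist' else np.array(c['pose']); c['fish']=n=='wrist'
    c['f']=240/np.tan(np.radians(c['vfov'])/2)
    if f: cv2.imwrite(f,c['pixels'][:,:,::-1])
    return c
def ray(c,u,v):
    x,y=(u-c['cx'])/c['f'],(v-c['cy'])/c['f']
    if c['fish']:
        r=np.hypot(x,y); s=np.sin(r)/max(r,1e-9); d=np.array([x*s,-y*s,-np.cos(r)])
    else: d=np.array([x,-y,-1.])
    d=c['P'][:3,:3]@d; return c['P'][:3,3],d/np.linalg.norm(d)
def atz(c,u,v,z):
    o,d=ray(c,u,v); return o+d*(z-o[2])/d[2]
def proj(c,p):
    q=np.linalg.inv(c['P'])@np.append(p,1.); x,y,z=q[0],-q[1],-q[2]
    if c['fish']:
        r=np.hypot(x,y); t=np.arctan2(r,z); return np.array([c['cx']+c['f']*t*x/r,c['cy']+c['f']*t*y/r])
    return np.array([c['cx']+c['f']*x/z,c['cy']+c['f']*y/z])
def tri(rays):
    A=0;b=0
    for o,d in rays:
        M=np.eye(3)-np.outer(d,d);A=A+M;b=b+M@o
    return np.linalg.solve(A,b)
def rows_for(p,T=None):
    "shift in tool axes (m) to world point mm"
    T=tool() if T is None else T; return (T[:3,:3].T@(np.array(p)-T[:3,3])/1000).round(4)
E
python3 - <<'E'
from h import *
a=cap('scene','pics/scene.png');b=cap('top','pics/top.png')
for c in(a,b):print({k:v for k,v in c.items() if k!='pixels'})
import pickle;pickle.dump((a,b),open('c0.pkl','wb'))
print(get_obs())
E
```

```text
pics
{'vfov': 44.407756784229946, 'cx': 326.50683466359254, 'cy': 246.57331847494896, 'pose': array([[ 4.93973230e-01, -5.51147284e-01,  6.72478341e-01,
         1.50555248e+03],
       [ 8.69465943e-01,  3.09197308e-01, -3.85260949e-01,
        -4.87083125e+02],
       [ 4.40703353e-03,  7.75005610e-01,  6.31938986e-01,
         1.02398066e+03],
       [ 0.00000000e+00,  0.00000000e+00,  0.00000000e+00,
         1.00000000e+00]]), 'P': array([[ 4.93973230e-01, -5.51147284e-01,  6.72478341e-01,
         1.50555248e+03],
       [ 8.69465943e-01,  3.09197308e-01, -3.85260949e-01,
        -4.87083125e+02],
       [ 4.40703353e-03,  7.75005610e-01,  6.31938986e-01,
         1.02398066e+03],
       [ 0.00000000e+00,  0.00000000e+00,  0.00000000e+00,
         1.00000000e+00]]), 'fish': False, 'f': np.float64(587.9882715039645)}
{'vfov': 54.777698645814574, 'cx': 319.1170024775461, 'cy': 241.3674708379824, 'pose': array([[-2.38587303e-02,  9.93774656e-01, -1.08824140e-01,
         3.70849817e+02],
       [-9.99455706e-01, -2.12300696e-02,  2.52502707e-02,
         7.56048433e+01],
       [ 
[... 545 characters left out ...]
22756402858)}
{'time': 0.1, 'joint_positions': array([ 1.01699332e+00,  3.42671642e-01,  1.52492765e+00,  3.23684147e-06,
        1.27541539e+00, -1.46003349e-01]), 'dq': array([-0.00043176, -0.00178994, -0.00307363,  0.00107392, -0.00136078,
       -0.00152207]), 'tau': array([ 1.57420240e-03, -4.32005560e+01, -2.44693476e+01,  7.19637168e-02,
        5.27219230e-02, -6.05649188e-05]), 'tool_pos': array([207.99301568, 481.6373332 , 226.10266675]), 'tcp_rot': array([-3.14018620e+00, -2.09946501e-04,  2.73379190e+00]), 'contact_force': array([ 0.19277619,  0.58702297, -0.90344517]), 'moment': array([ 0.03213799, -0.03580365,  0.00685835]), 'finger_force': 0.0, 'grip_width': 91.89924655602333}
```

View pics/scene.png

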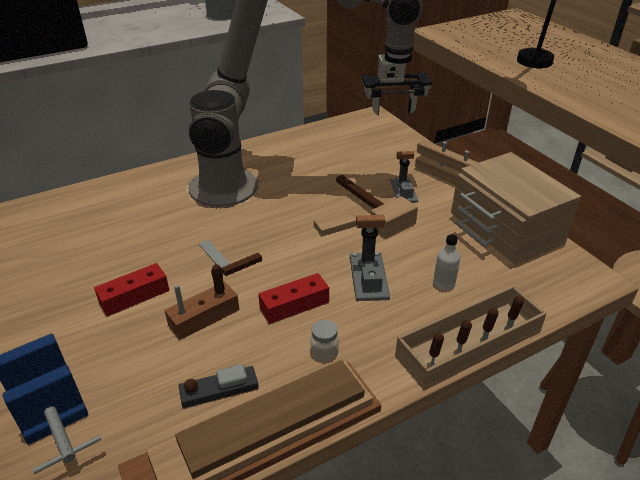

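View pics/top.png

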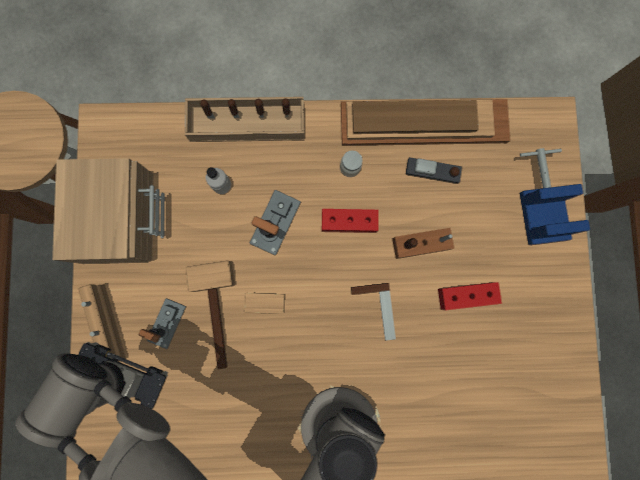

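The scene view shows the wooden block at (203,308) with the punch at (180,300) and the screwdriver at (218,280). The larger support is at (370,265). In the top view the block is at (424,243), the punch at (447,239) and the support at (275,222). I'll enlarge these crops.

Run:
```python
from h import *
import pickle
a,b=pickle.load(open('c0.pkl','rb'))
def crop(c,u,v,w,h,k): return cv2.resize(c['pixels'][v:v+h,u:u+w,::-1],None,fx=k,fy=k,interpolation=cv2.INTER_CUBIC)
# each 80x60 x5 =400x300
t=np.vstack([np.hstack([crop(a,160,265,80,60,5),crop(a,335,210,80,60,5)]),np.hstack([crop(b,385,215,80,60,5),crop(b,235,190,80,60,5)])])
# note second crop shows top part of prop
cv2.imwrite('pics/comp.png',t)
```

```text
(no output)
```

View pics/comp.png

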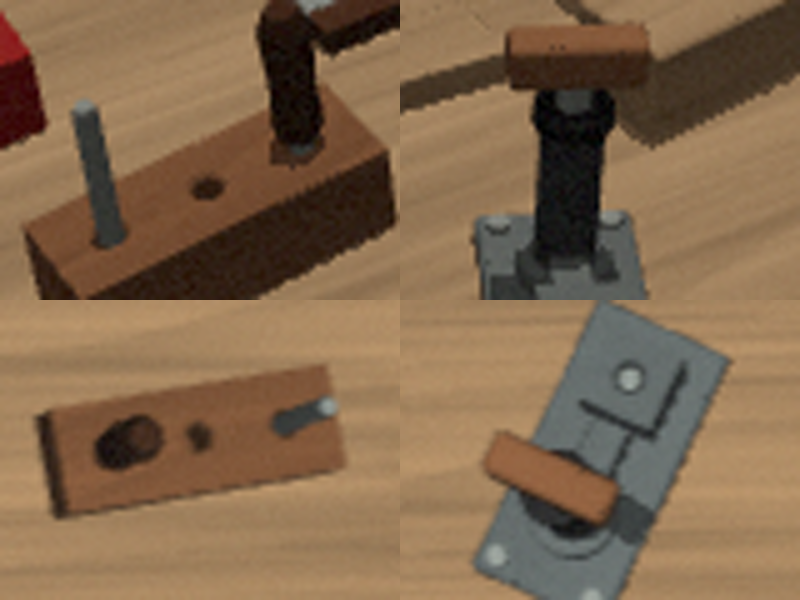

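Run:
```python
from h import *
import pickle
a,b=pickle.load(open('c0.pkl','rb'))
pt=tri([ray(a,177.4,286.2),ray(b,450.4,236.4)]);print('ptop',pt)
h1=tri([ray(a,201.6,302.4),ray(b,425,242.4)]);print('h1',h1, atz(b,425,242.4,50),atz(a,201.6,302.4,50))
print('pbase',atz(a,182,313,50),atz(b,441.8,239.8,50))
for p in[(450,288),(454,308),(397,318),(394,296.6)]:
    p=(p[0],p[1]); print('corner',atz(b,p[0],p[1]-0,50)) if 0 else None
cs=[(325,365),(345,465),(60,515),(45,408)]
C=[atz(b,385+x/5,215+(y-300)/5,50) for x,y in cs];print(np.round(C,1),np.mean(C,0))
bt=atz(b,280.8,205.6,51);hd=atz(b,265.2,225.6,166);print('btn',bt,'head',hd,'dist',np.linalg.norm((bt-hd)[:2]))
d=(bt-hd)[:2];print('yaw',np.degrees(np.arctan2(d[1],d[0])))
e=[atz(b,235+(x-400)/5,190+(y-300)/5,166) for x,y in[(497,432),(620,487),(603,523),(484,468)]];print(np.round(e,1))
print('scene proj head,btn',proj(a,hd),proj(a,bt))
```

```text
ptop [ 510.22839157 -301.19370622  128.69340779]
h1 [ 503.84472678 -253.08347998   49.46894878] [ 502.83199768 -255.35066135   50.        ] [ 505.89193214 -251.04909968   50.        ]
pbase [ 516.65169881 -302.38315689   50.        ] [ 509.18216658 -303.35188705   50.        ]
[[ 542.3 -328.5   50. ]
 [ 485.2 -336.7   50. ]
 [ 460.6 -174.3   50. ]
 [ 521.1 -168.4   50. ]] [ 502.29915532 -251.97132562   50.        ]
btn [615.73525495 148.44853579  51.        ] head [542.85748782 182.47771796 166.        ] dist 80.43105234313997
yaw -25.029518388965215
[[567.2 209.8 166. ]
 [537.5 147.4 166. ]
 [519.1 156.3 166. ]
 [548.7 216.5 166. ]]
scene proj head,btn [368.27772632 217.05351354] [370.35687538 273.64827234]
```

Run:
```python
from h import *
T=tool();print(rows_for([510,-301,226]),T[:3,:3].round(3),np.array(vision.capture('wrist')['T_tool_cam']).round(2))
```

```text
[-0.5876 -0.5987  0.0008] [[-0.918  0.397 -0.001]
 [ 0.397  0.918 -0.001]
 [ 0.    -0.001 -1.   ]] [[-0.0000e+00  9.5000e-01  3.0000e-01  8.0620e+01]
 [ 1.0000e+00  0.0000e+00 -0.0000e+00 -1.5000e-01]
 [-0.0000e+00  3.0000e-01 -9.5000e-01 -1.5877e+02]
 [ 0.0000e+00  0.0000e+00  0.0000e+00  1.0000e+00]]
```

```bash
python3 -m pendant '{"dp":[[-0.037,-0.037,0],[-0.073,-0.075,0],[-0.11,-0.112,0],[-0.147,-0.15,0],[-0.184,-0.187,0],[-0.22,-0.224,0],[-0.257,-0.262,0],[-0.294,-0.3,0]],"rotation":[[0,0,0.06],[0,0,0.13],[0,0,0.19],[0,0,0.26],[0,0,0.32],[0,0,0.39],[0,0,0.45],[0,0,0.52]]}' 0.0918
python3 - <<'E'
from h import *
T=tool();print(rows_for([510,-301,200]),T.round(3), get_obs()['joint_positions'])
E
```

```text
time: 1.15
tool_pos: [359.4, 88.3, 226.8]
tcp_rot: [3.141, 0.0, 2.212]
contact_force: [0.7, 1.2, -0.0]
grip_width: 92.0
finger_force: 0.0
[-0.4021 -0.1121  0.0268] [[-5.98000e-01  8.02000e-01  0.00000e+00  3.59383e+02]
 [ 8.02000e-01  5.98000e-01  0.00000e+00  8.83470e+01]
 [-0.00000e+00  1.00000e-03 -1.00000e+00  2.26797e+02]
 [ 0.00000e+00  0.00000e+00  0.00000e+00  1.00000e+00]] [ 3.29574206e-02  5.22184769e-02  1.89722890e+00  1.91136751e-04
  1.19165070e+00 -6.07981653e-01]
```

```bash
python3 -m pendant '{"dp":[[-0.05,-0.014,0.003],[-0.1,-0.028,0.006],[-0.15,-0.042,0.01],[-0.2,-0.056,0.013],[-0.25,-0.07,0.017],[-0.3,-0.084,0.02],[-0.35,-0.098,0.023],[-0.402,-0.112,0.027]],"rotation":[[0,0,0.07],[0,0,0.13],[0,0,0.2],[0,0,0.26],[0,0,0.33],[0,0,0.39],[0,0,0.45],[0,0,0.51]]}' && python3 -m pendant '{"dp":[[0,0,0],[0,0,0]],"rotation":[[0,0,0],[0,0,0]]}'
python3 - <<'E'
from h import *
c=cap('wrist','pics/w1.png')
import pickle;pickle.dump(c,open('c1.pkl','wb'))
print(c['f'],c['cx'],c['cy'],proj(c,[510.2,-301.2,129]),proj(c,[510.4,-302.7,50]),proj(c,[503.8,-253,50]))
E
```

```text
time: 2.15
tool_pos: [510.8, -300.5, 199.3]
tcp_rot: [-3.141, -0.0, 1.702]
contact_force: [0.3, -0.7, 0.2]
grip_width: 92.0
finger_force: 0.0
time: 2.4
tool_pos: [510.0, -298.3, 199.0]
tcp_rot: [-3.141, -0.002, 1.704]
contact_force: [0.4, -0.1, 0.1]
grip_width: 91.9
finger_force: 0.0
371.64829954431775 320.4397403297977 238.38249122632968 [319.56008841 256.16306728] [319.84373823 226.30166353] [319.81820692 168.10723735]
```

View pics/w1.png

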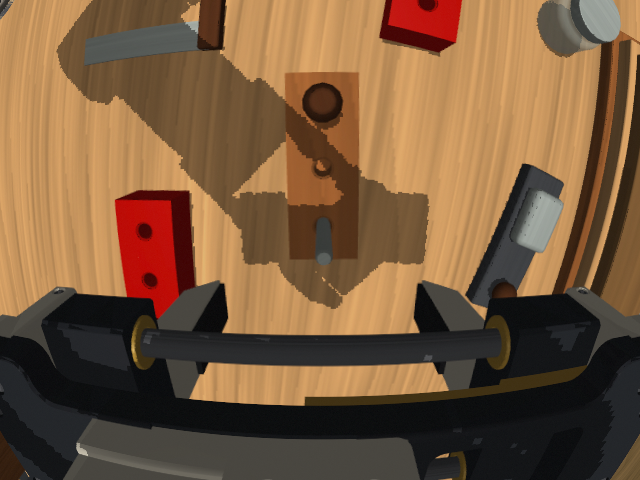

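The wrist view shows the punch's upper end at (324,257), its base at (322,222) and the middle hole at (322,167). All are within 3 mm of the prediction.

Run:
```python
from h import *
import pickle
c=pickle.load(open('c1.pkl','rb'))
top=atz(c,324,257,128.5);b=atz(c,322.5,224,50);h=atz(c,322,167,50)
print(top,b,h,np.linalg.norm(b-h))
cs=[atz(c,u,v,50) for u,v in[(286,72),(359,72),(358,259),(290,259)]];print(np.round(cs,1),np.mean(cs,0)) 
g=(top*.55+b*.45);g[2]=90;T=tool();print(g,rows_for([g[0],g[1],74]),T[:3,3])
a,bb=pickle.load(open('c0.pkl','rb'));print(proj(a,top),proj(bb,top))
```

```text
[ 513.19237891 -301.5772372   128.5       ] [ 512.39023257 -300.36829202   50.        ] [ 505.46986236 -251.84085046   50.        ] 49.018405810095736
[[ 466.  -176.8   50. ]
 [ 524.8 -168.9   50. ]
 [ 547.9 -328.    50. ]
 [ 488.1 -335.9   50. ]] [ 506.69086594 -252.42051337   50.        ]
[ 512.83141306 -301.03321187   90.        ] [-0.0037  0.0023  0.1255] [ 510.13049837 -297.84977609  199.5192787 ]
[176.49920619 287.00204273] [449.51729777 234.9773007 ]
```

```bash
python3 -m pendant '{"dp":[[-0.004,0.002,0.02],[-0.004,0.002,0.05],[-0.004,0.002,0.08],[-0.004,0.002,0.105],[-0.004,0.002,0.12],[-0.004,0.002,0.125],[-0.004,0.002,0.125]],"rotation":[[0,0,0],[0,0,0],[0,0,0],[0,0,0],[0,0,0],[0,0,0],[0,0,0]]}' && python3 -m pendant '{"dp":[[0,0,0],[0,0,0],[0,0,0],[0,0,0],[0,0,0],[0,0,0],[0,0,0],[0,0,0]],"rotation":[[0,0,0],[0,0,0],[0,0,0],[0,0,0],[0,0,0],[0,0,0],[0,0,0],[0,0,0]]}' 0
```

```text
time: 3.32
tool_pos: [513.3, -302.5, 75.3]
tcp_rot: [3.141, 0.0, 1.704]
contact_force: [-0.7, 0.6, -0.0]
grip_width: 91.9
finger_force: 0.0
time: 4.32
tool_pos: [513.0, -302.6, 74.7]
tcp_rot: [3.142, -0.0, 1.704]
contact_force: [-0.9, 0.1, -0.4]
grip_width: 16.6
finger_force: 0.0
```

```bash
python3 -m pendant '{"dp":[[0,0,0],[0,0,0],[0,0,0],[0,0,-0.03],[0,0,-0.06],[0,0,-0.09],[0,0,-0.12],[0,0,-0.13]],"rotation":[[0,0,0],[0,0,0],[0,0,0],[0,0,0],[0,0,0],[0,0,0],[0,0,0],[0,0,0]]}'
python3 - <<'E'
from h import *
T=tool();print(rows_for([616,148,205]),T.round(3))
c=cap('wrist','pics/w2.png')
import pickle;pickle.dump(c,open('c2.pkl','wb'))
p=T[:3,3];print(proj(c,p+[0,0,19-88]),proj(c,p+[0,0,19+37]))
E
```

```text
time: 5.32
tool_pos: [513.6, -303.0, 206.5]
tcp_rot: [3.139, 0.002, 1.704]
contact_force: [0.4, 0.1, -1.2]
grip_width: 11.2
finger_force: 30.0
[0.4335 0.1613 0.0009] [[-1.33000e-01  9.91000e-01  3.00000e-03  5.13622e+02]
 [ 9.91000e-01  1.33000e-01 -2.00000e-03 -3.03022e+02]
 [-2.00000e-03  2.00000e-03 -1.00000e+00  2.06518e+02]
 [ 0.00000e+00  0.00000e+00  0.00000e+00  1.00000e+00]]
[319.52662997 252.10298155] [319.66088093 373.53939092]
```

View pics/w2.png

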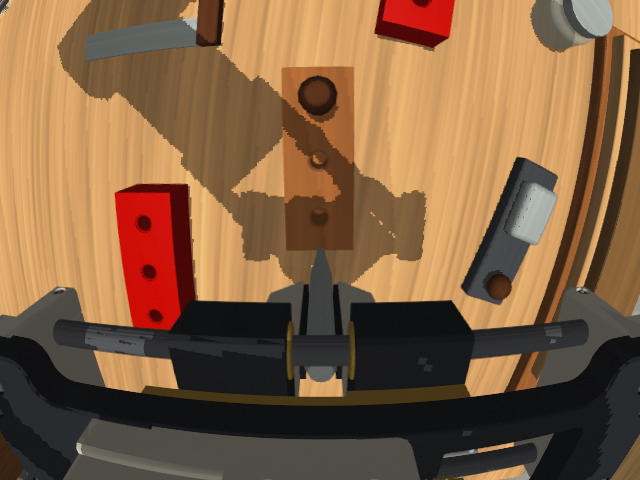

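The punch is held straight, with its tip at (320,251) against a predicted (319.5,252). Next is the move over to the button.

```bash
python3 -m pendant '{"dp":[[0.015,0.006,0],[0.05,0.019,0],[0.09,0.034,0],[0.13,0.048,0],[0.17,0.063,0],[0.21,0.078,0],[0.25,0.093,0],[0.29,0.108,0]],"rotation":[[0,0,-0.04],[0,0,-0.12],[0,0,-0.2],[0,0,-0.28],[0,0,-0.36],[0,0,-0.44],[0,0,-0.53],[0,0,-0.62]]}'
python3 - <<'E'
from h import *
T=tool();print(rows_for([616,148,200]),T.round(3))
E
```

```text
time: 6.38
tool_pos: [580.8, 1.8, 202.9]
tcp_rot: [-3.14, -0.003, 2.329]
contact_force: [0.6, -0.1, -0.4]
grip_width: 11.4
finger_force: 30.0
[0.082  0.1261 0.0029] [[-6.88000e-01  7.26000e-01 -3.00000e-03  5.80784e+02]
 [ 7.26000e-01  6.88000e-01  1.00000e-03  1.75300e+00]
 [ 3.00000e-03 -2.00000e-03 -1.00000e+00  2.02939e+02]
 [ 0.00000e+00  0.00000e+00  0.00000e+00  1.00000e+00]]
```

```bash
python3 -m pendant '{"dp":[[0.02,0.032,0],[0.04,0.062,0.003],[0.06,0.092,0.005],[0.075,0.115,0.01],[0.082,0.126,0.016],[0.082,0.126,0.023],[0.082,0.126,0.023],[0.082,0.126,0.023]],"rotation":[[0,0,-0.09],[0,0,-0.18],[0,0,-0.27],[0,0,-0.34],[0,0,-0.375],[0,0,-0.375],[0,0,-0.375],[0,0,-0.375]]}'
python3 - <<'E'
from h import *
T=tool();print(T.round(3))
c=cap('wrist','pics/w3.png')
import pickle;pickle.dump(c,open('c3.pkl','wb'))
p=T[:3,3];print(proj(c,p-69*T[:3,2]*-1),proj(c,[615.7,148.4,51]),proj(c,[542.8,182.5,166]))
I=c['pixels'][100:400,120:520,::-1];cv2.imwrite('pics/w3c.png',cv2.resize(I,None,fx=2,fy=2,interpolation=cv2.INTER_CUBIC))
E
```

```text
time: 7.38
tool_pos: [617.5, 144.2, 181.9]
tcp_rot: [-3.142, 0.0, 2.697]
contact_force: [0.0, 0.1, -0.3]
grip_width: 11.4
finger_force: 30.0
[[-9.03000e-01  4.30000e-01  0.00000e+00  6.17499e+02]
 [ 4.30000e-01  9.03000e-01 -0.00000e+00  1.44150e+02]
 [-0.00000e+00 -0.00000e+00 -1.00000e+00  1.81858e+02]
 [ 0.00000e+00  0.00000e+00  0.00000e+00  1.00000e+00]]
[320.61083442 251.8993474 ] [324.34433373 222.21888226] [325.94946752 118.41787257]
```

View pics/w3c.png

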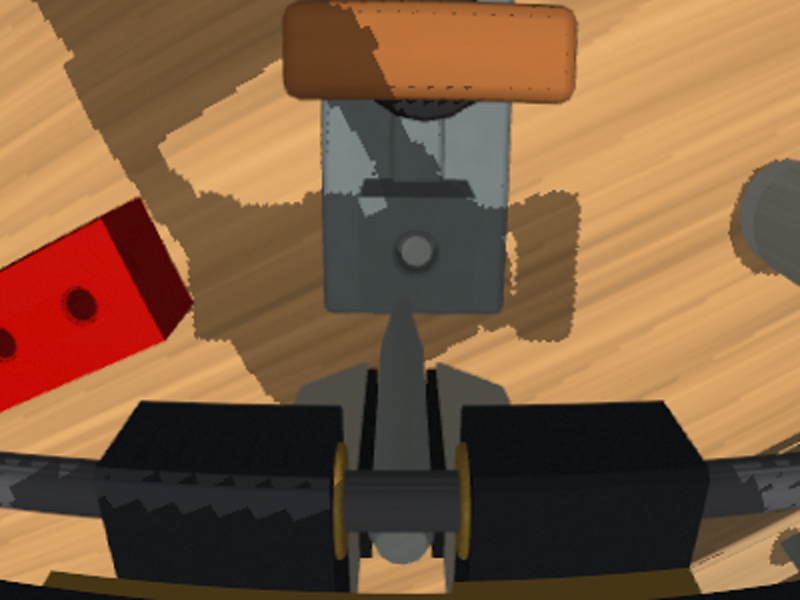

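Run:
```python
from h import *
import pickle
c=pickle.load(open('c3.pkl','rb'))
b=atz(c,328,225.5,51);h=atz(c,335,126,166);t=atz(c,321.5,251.2,112.9)
e=[atz(c,120+x/2,100+y/2,166) for x,y in[(292,5),(572,8),(284,98),(574,100)]]
print(b,h,t,np.linalg.norm((b-h)[:2]),np.degrees(np.arctan2(*(b-h)[[1,0]])),np.round(e,1),np.mean(e,0))
T=tool();g=T[:3,3].copy();g[:2]+=(b-t)[:2];g[2]=51+69+4;print(rows_for(g))
```

```text
[619.45363512 149.89104172  51.        ] [547.80316123 184.76026017 166.        ] [617.30534239 144.87851379 112.9       ] 79.68470871966872 -25.950203885027676 [[523.7 160.9 166. ]
 [551.9 219.8 166. ]
 [542.5 149.4 166. ]
 [572.1 211.2 166. ]] [547.54780726 185.3008377  166.        ]
[0.0002 0.0054 0.0581]
```

```bash
python3 -m pendant '{"dp":[[0.0005,0.0055,0.01],[0.0005,0.0055,0.025],[0.0005,0.0055,0.04],[0.0005,0.0055,0.052],[0.0005,0.0055,0.052],[0.0005,0.0055,0.052]],"rotation":[[0,0,0],[0,0,0],[0,0,0],[0,0,0],[0,0,0],[0,0,0]]}'
python3 - <<'E'
from h import *
T=tool()
c=cap('wrist','pics/w4.png')
import pickle;pickle.dump(c,open('c4.pkl','wb'))
p=T[:3,3];print(proj(c,p-[0,0,69]),proj(c,[619.45,149.9,51]))
I=c['pixels'][190:290,260:390,::-1];cv2.imwrite('pics/w4c.png',cv2.resize(I,None,fx=6,fy=6,interpolation=cv2.INTER_CUBIC))
E
```

```text
time: 8.18
tool_pos: [619.7, 150.4, 130.0]
tcp_rot: [3.141, 0.001, 2.699]
contact_force: [-0.0, 0.5, -0.1]
grip_width: 11.1
finger_force: 30.0
[320.57404992 251.84552319] [319.7933299  246.91198946]
```

View pics/w4c.png

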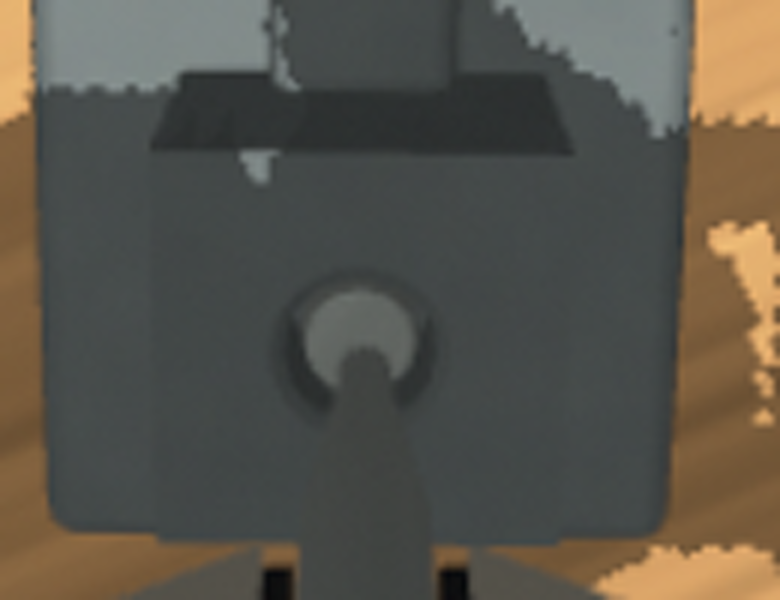

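The tip (321,250) is lined up over the button (320,247), so I'll press now.

```bash
python3 -m pendant '{"dp":[[0,0,0.004],[0,0,0.008],[0,0,0.011],[0,0,0.0135],[0,0,0.015],[0,0,0.015],[0,0,0.015]],"rotation":[[0,0,0],[0,0,0],[0,0,0],[0,0,0],[0,0,0],[0,0,0],[0,0,0]]}'
```

```text
time: 9.1
tool_pos: [619.5, 150.4, 115.0]
tcp_rot: [3.141, 0.0, 2.699]
contact_force: [-0.1, -0.4, 3.5]
grip_width: 11.0
finger_force: 30.0
```

```bash
python3 -m pendant '{"dp":[[0,0,0.001],[0,0,0.002],[0,0,0.002],[0,0,0.002],[0,0,0.002]],"rotation":[[0,0,0],[0,0,0],[0,0,0],[0,0,0],[0,0,0]]}';python3 -m pendant '{"dp":[[0,0,-0.01],[0,0,-0.03],[0,0,-0.06],[0,0,-0.08],[0,0,-0.085],[0,0,-0.085]],"rotation":[[0,0,0],[0,0,0],[0,0,0],[0,0,0],[0,0,0],[0,0,0]]}'
python3 - <<'E'
from h import *
T=tool()
c=cap('wrist','pics/w5.png');s=cap('top');a=cap('scene')
import pickle;pickle.dump((c,a),open('c5.pkl','wb'))
print(T.round(3),proj(c,T[:3,3]-[0,0,69]))
I=np.hstack([c['pixels'][90:290,220:420,::-1],cv2.resize(a['pixels'][190:290,330:430,::-1],None,fx=2,fy=2)])
cv2.imwrite('pics/w5c.png',cv2.resize(I,None,fx=2,fy=2,interpolation=cv2.INTER_CUBIC))
E
```

```text
time: 9.72
tool_pos: [619.8, 150.4, 114.3]
tcp_rot: [3.141, 0.002, 2.699]
contact_force: [-1.5, -0.8, 10.4]
grip_width: 11.1
finger_force: 30.0
time: 10.48
tool_pos: [619.2, 150.3, 197.1]
tcp_rot: [-3.141, -0.001, 2.699]
contact_force: [-0.7, -0.4, -0.8]
grip_width: 11.3
finger_force: 30.0
[[-9.04000e-01  4.28000e-01 -1.00000e-03  6.19151e+02]
 [ 4.28000e-01  9.04000e-01 -0.00000e+00  1.50303e+02]
 [ 1.00000e-03 -0.00000e+00 -1.00000e+00  1.97128e+02]
 [ 0.00000e+00  0.00000e+00  0.00000e+00  1.00000e+00]] [320.65152627 251.96747329]
```

View pics/w5c.png

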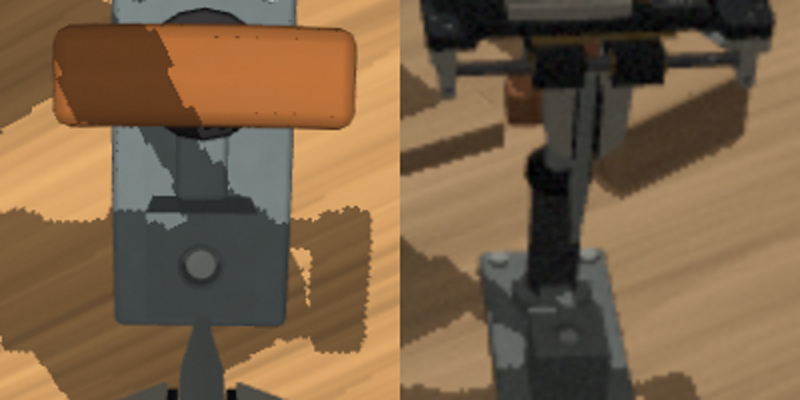

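The post has popped up: the head bar is now 150 px long, up from 144, even though the camera is higher. The button is out again at crop (201,265), and the punch is still straight. I'll take it back to its own hole.

Run:
```python
from h import *
print(rows_for([513,-302.6,200]))
```

```text
[-0.0984 -0.4546 -0.0033]
```

```bash
python3 -m pendant '{"dp":[[-0.004,-0.02,-0.003],[-0.012,-0.055,-0.003],[-0.021,-0.095,-0.003],[-0.029,-0.135,-0.003],[-0.038,-0.175,-0.003],[-0.047,-0.215,-0.003],[-0.055,-0.255,-0.003],[-0.064,-0.295,-0.003]],"rotation":[[0,0,0.04],[0,0,0.12],[0,0,0.2],[0,0,0.28],[0,0,0.36],[0,0,0.44],[0,0,0.53],[0,0,0.62]]}'
python3 - <<'E'
from h import *
print(rows_for([513,-302.6,150]),1.704-get_obs()['tcp_rot'][2])
E
```

```text
time: 11.62
tool_pos: [549.5, -145.9, 200.7]
tcp_rot: [-3.141, 0.0, 2.074]
contact_force: [0.3, -0.3, -0.0]
grip_width: 11.4
finger_force: 30.0
[-0.1197 -0.1074  0.0508] -0.3695336288346154
```

```bash
python3 -m pendant '{"dp":[[-0.03,-0.027,0],[-0.06,-0.054,0],[-0.09,-0.081,0],[-0.11,-0.1,0.005],[-0.12,-0.107,0.015],[-0.12,-0.107,0.025],[-0.12,-0.107,0.025],[-0.12,-0.107,0.025]],"rotation":[[0,0,0.09],[0,0,0.18],[0,0,0.27],[0,0,0.33],[0,0,0.37],[0,0,0.37],[0,0,0.37],[0,0,0.37]]}'
python3 - <<'E'
from h import *
T=tool()
c=cap('wrist')
import pickle;pickle.dump(c,open('c6.pkl','wb'))
print(T.round(3),rows_for([513,-302.6,134]),proj(c,T[:3,3]-[0,0,69]),proj(c,[513,-302.6,50]),proj(c,[505.5,-252,50]))
I=c['pixels'][140:290,220:420,::-1]
cv2.imwrite('pics/w6c.png',cv2.resize(I,None,fx=4,fy=4,interpolation=cv2.INTER_CUBIC))
E
```

```text
time: 12.62
tool_pos: [516.1, -299.5, 175.8]
tcp_rot: [3.141, -0.0, 1.71]
contact_force: [-0.3, 0.4, -0.3]
grip_width: 11.2
finger_force: 30.0
[[-1.39000e-01  9.90000e-01  0.00000e+00  5.16098e+02]
 [ 9.90000e-01  1.39000e-01  0.00000e+00 -2.99537e+02]
 [ 0.00000e+00  0.00000e+00 -1.00000e+00  1.75817e+02]
 [ 0.00000e+00  0.00000e+00  0.00000e+00  1.00000e+00]] [-0.0024 -0.0036  0.0421] [319.76399707 252.3441033 ] [315.48452312 231.61772166] [314.6931389  167.61228166]
```

View pics/w6c.png

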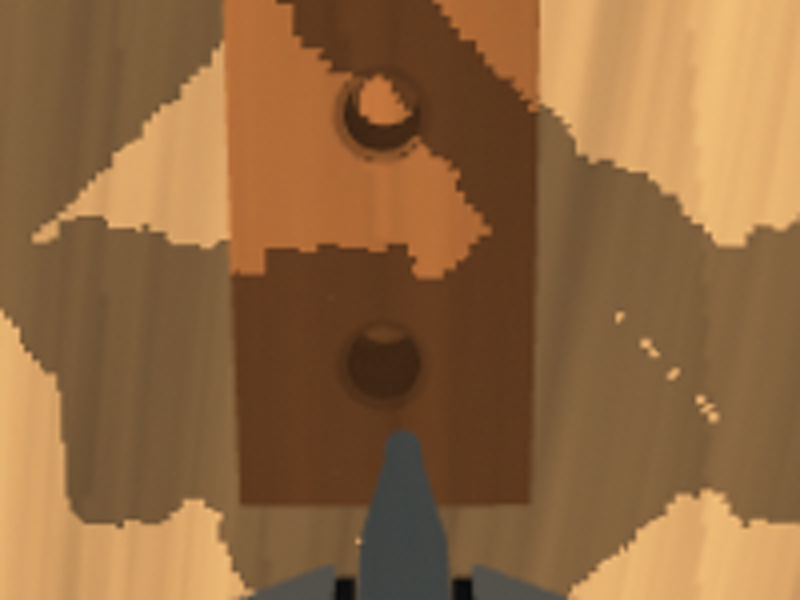

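Hole 0 is at (316,231) against a predicted (315.5,231.6), so I'll lower along the recorded pick pose.

```bash
python3 -m pendant '{"dp":[[-0.0025,-0.004,0.01],[-0.0025,-0.004,0.03],[-0.0025,-0.004,0.045],[-0.0025,-0.004,0.055],[-0.0025,-0.004,0.063],[-0.0025,-0.004,0.063]],"rotation":[[0,0,-0.006],[0,0,-0.006],[0,0,-0.006],[0,0,-0.006],[0,0,-0.006],[0,0,-0.006]]}'
```

```text
time: 13.42
tool_pos: [511.9, -303.4, 112.2]
tcp_rot: [-3.141, -0.001, 1.715]
contact_force: [0.5, -0.1, -0.8]
grip_width: 11.3
finger_force: 30.0
```

```bash
python3 -m pendant '{"dp":[[0,0,0.008],[0,0,0.016],[0,0,0.024],[0,0,0.03],[0,0,0.034],[0,0,0.034]],"rotation":[[0,0,0],[0,0,0],[0,0,0],[0,0,0],[0,0,0],[0,0,0]]}'
```

```text
time: 14.18
tool_pos: [512.0, -303.5, 78.4]
tcp_rot: [-3.141, -0.0, 1.715]
contact_force: [-0.2, -0.4, -0.5]
grip_width: 11.0
finger_force: 30.0
```

```bash
python3 -m pendant '{"dp":[[0,0,0],[0,0,0],[0,0,0],[0,0,0],[0,0,0],[0,0,0],[0,0,0],[0,0,0]],"rotation":[[0,0,0],[0,0,0],[0,0,0],[0,0,0],[0,0,0],[0,0,0],[0,0,0],[0,0,0]]}' 0.07; python3 -m pendant '{"dp":[[0,0,-0.01],[0,0,-0.03],[0,0,-0.06],[0,0,-0.1],[0,0,-0.14],[0,0,-0.165],[0,0,-0.165]],"rotation":[[0,0,0],[0,0,0],[0,0,0],[0,0,0],[0,0,0],[0,0,0],[0,0,0]]}'
python3 - <<'E'
from h import *
T=tool()
c=cap('wrist')
for p in([512.5,-302.8,130],[512.5,-302.8,50]):print(proj(c,p))
cv2.imwrite('pics/w7c.png',cv2.resize(c['pixels'][140:320,220:420,::-1],None,fx=3,fy=3,interpolation=cv2.INTER_CUBIC))
print(rows_for([547.6,185,250]),T[:3,3])
E
```

```text
time: 15.18
tool_pos: [512.1, -303.5, 78.7]
tcp_rot: [3.142, -0.0, 1.715]
contact_force: [0.1, 0.0, -0.3]
grip_width: 69.9
finger_force: 0.0
time: 16.05
tool_pos: [512.9, -304.1, 246.5]
tcp_rot: [3.138, 0.004, 1.715]
contact_force: [0.8, 0.6, 0.4]
grip_width: 70.3
finger_force: 0.0
[319.06744888 229.49482425]
[319.02834241 206.64020302]
[ 0.4785  0.1052 -0.006 ] [ 512.86866518 -304.1222728   246.48027481]
```

View pics/w7c.png

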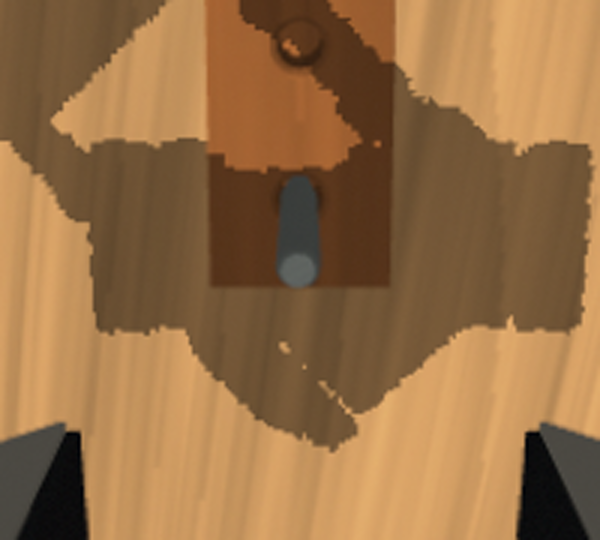

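The punch stands in hole 0, its top at full-image (319,230) as predicted, and it is released. The post head comes next.

```bash
python3 - <<'E'
from h import *
import pickle
c,a=pickle.load(open('c5.pkl','rb'))
e=[atz(c,220+x/2,90+y/2,188) for x,y in[(55,25),(353,25),(55,127),(353,127)]];print(np.round(e,1),np.mean(e,0))
v=e[1]-e[0];print(np.linalg.norm(v),np.degrees(np.arctan2(v[1],v[0])))
print(rows_for(np.r_[np.mean(e,0)[:2],245]))
E
python3 -m pendant '{"dp":[[0.02,0.005,0],[0.06,0.014,0],[0.11,0.024,0],[0.16,0.035,0],[0.21,0.046,0],[0.26,0.057,0],[0.31,0.068,0],[0.36,0.079,0]],"rotation":[[0,0,0.03],[0,0,0.1],[0,0,0.17],[0,0,0.24],[0,0,0.31],[0,0,0.38],[0,0,0.45],[0,0,0.5]]}'
python3 - <<'E'
from h import *
print(tool()[:3,:3].round(3));print(rows_for([547,185,245]),rows_for([547,185,156]),get_obs()['joint_positions'])
E
```

```text
[[522.1 160.1 188. ]
 [550.8 220.5 188. ]
 [543.  149.6 188. ]
 [572.1 210.9 188. ]] [547.02701504 185.2555627  188.        ]
66.82816313480609 64.61893986665783
[ 0.4788  0.1046 -0.001 ]
time: 17.1
tool_pos: [537.8, 65.7, 242.2]
tcp_rot: [-3.139, 0.001, 1.213]
contact_force: [0.7, -0.5, 0.6]
grip_width: 70.0
finger_force: 0.0
[[ 0.35   0.937 -0.003]
 [ 0.937 -0.35   0.   ]
 [-0.001 -0.003 -1.   ]]
[ 0.115  -0.0332 -0.0028] [ 0.115  -0.033   0.0862] [-1.99564198e-02  3.62960964e-01  1.44916561e+00  6.99638022e-05
  1.33211565e+00  3.38038739e-01]
```

```bash
python3 -m pendant '{"dp":[[0.035,-0.01,0],[0.07,-0.02,0],[0.1,-0.029,0],[0.115,-0.033,0.004],[0.115,-0.033,0.03],[0.115,-0.033,0.06],[0.115,-0.033,0.082],[0.115,-0.033,0.086]],"rotation":[[0,0,0.02],[0,0,0.04],[0,0,0.06],[0,0,0.085],[0,0,0.085],[0,0,0.085],[0,0,0.085],[0,0,0.085]]}'
python3 - <<'E'
from h import *
c=cap('wrist','pics/w8.png')
print(rows_for([547,185,156]))
E
```

```text
time: 18.1
tool_pos: [546.0, 183.0, 154.9]
tcp_rot: [-3.137, 0.003, 1.13]
contact_force: [1.3, -1.1, -0.0]
grip_width: 70.1
finger_force: 0.0
[ 0.0018 -0.0005 -0.0003]
```

View pics/w8.png

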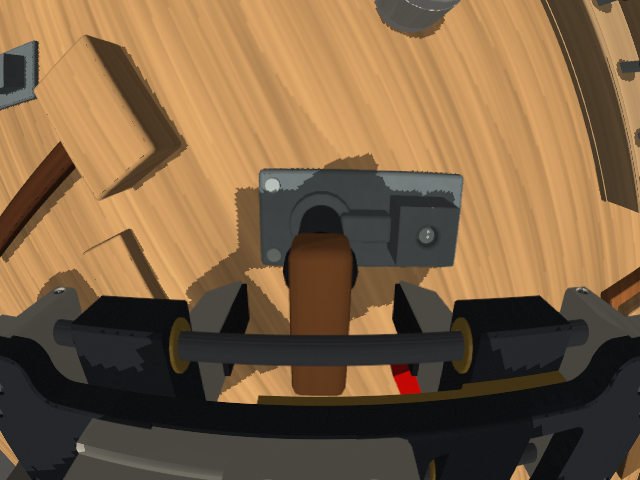

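The head bar (320,315) is centred between the open fingers, so I'll close on it.

```bash
python3 -m pendant '{"dp":[[0,0,0],[0,0,0],[0,0,0],[0,0,0],[0,0,0],[0,0,0],[0,0,0],[0,0,0]],"rotation":[[0,0,0],[0,0,0],[0,0,0],[0,0,0],[0,0,0],[0,0,0],[0,0,0],[0,0,0]]}' 0; python3 -m pendant '{"dp":[[0,0,-0.005],[0,0,-0.015],[0,0,-0.028],[0,0,-0.042],[0,0,-0.055],[0,0,-0.065],[0,0,-0.07],[0,0,-0.07]],"rotation":[[0,0,0],[0,0,0],[0,0,0],[0,0,0],[0,0,0],[0,0,0],[0,0,0],[0,0,0]]}'
```

```text
time: 19.15
tool_pos: [546.1, 184.1, 157.3]
tcp_rot: [-3.138, 0.001, 1.129]
contact_force: [-4.6, 2.0, 0.9]
grip_width: 23.6
finger_force: 30.0
time: 20.15
tool_pos: [546.1, 184.1, 227.1]
tcp_rot: [-3.138, 0.001, 1.13]
contact_force: [-4.0, 3.2, -4.2]
grip_width: 23.9
finger_force: 30.0
```

```bash
python3 -m pendant '{"dp":[[0,0,-0.002],[0,0,-0.004],[0,0,-0.005],[0,0,-0.005],[0,0,-0.005]],"rotation":[[0,0,0],[0,0,0],[0,0,0],[0,0,0],[0,0,0]]}'; python3 -m pendant '{"dp":[[0,0,-0.001],[0,0,-0.002],[0,0,-0.002],[0,0,-0.002]],"rotation":[[0,0,0],[0,0,0],[0,0,0],[0,0,0]]}'
```

```text
time: 20.78
tool_pos: [546.1, 184.1, 231.6]
tcp_rot: [-3.137, 0.001, 1.13]
contact_force: [-4.1, 3.6, -3.9]
grip_width: 24.0
finger_force: 30.0
time: 21.28
tool_pos: [546.1, 184.1, 233.6]
tcp_rot: [-3.137, 0.001, 1.13]
contact_force: [-4.9, 2.7, -4.3]
grip_width: 24.0
finger_force: 30.0
```

```bash
for i in 1 2; do python3 -m pendant '{"dp":[[0,0,-0.001],[0,0,-0.0015],[0,0,-0.0015]],"rotation":[[0,0,0],[0,0,0],[0,0,0]]}'; done
```

```text
time: 21.65
tool_pos: [546.1, 184.1, 235.1]
tcp_rot: [-3.137, 0.001, 1.13]
contact_force: [-5.1, 3.1, -3.7]
grip_width: 23.8
finger_force: 30.0
time: 22.02
tool_pos: [546.1, 184.1, 236.6]
tcp_rot: [-3.137, 0.001, 1.13]
contact_force: [-4.1, 3.4, -4.7]
grip_width: 24.1
finger_force: 30.0
```

```bash
python3 -m pendant '{"dp":[[0,0,-0.001],[0,0,-0.0015],[0,0,-0.0015]],"rotation":[[0,0,0],[0,0,0],[0,0,0]]}'
```

```text
time: 22.4
tool_pos: [546.1, 184.0, 236.8]
tcp_rot: [-3.136, 0.002, 1.13]
contact_force: [-3.5, 4.8, -12.8]
grip_width: 23.4
finger_force: 30.0
```

```bash
python3 -m pendant '{"dp":[[0,0,-0.001],[0,0,-0.0015],[0,0,-0.0015]],"rotation":[[0,0,0],[0,0,0],[0,0,0]]}'
```

```text
time: 22.78
tool_pos: [546.0, 184.0, 236.9]
tcp_rot: [-3.135, 0.003, 1.13]
contact_force: [-0.8, 4.8, -19.9]
grip_width: 23.5
finger_force: 30.0
```

The post is on its end stop: height holds at about 236.9 mm while the force climbs. I'll ease the pull slightly and hold.

```bash
python3 -m pendant '{"dp":[[0,0,0.001],[0,0,0.0015],[0,0,0.0015],[0,0,0.0015],[0,0,0.0015],[0,0,0.0015]],"rotation":[[0,0,0],[0,0,0],[0,0,0],[0,0,0],[0,0,0],[0,0,0]]}' && python3 -c "
from plant import workorder;print(workorder.close_job())"
```

```text
time: 23.52
tool_pos: [546.1, 184.0, 236.8]
tcp_rot: [-3.136, 0.002, 1.13]
contact_force: [-3.7, 4.8, -13.2]
grip_width: 23.9
finger_force: 30.0
the job is handed in; nothing more can be done
None
```

I handed the job in at about 23.5 s (verdict not returned): the button was pressed with the punch and the post popped up, the punch is back in its hole and released, and the gripper is holding the post's head at its second stop.

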